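Trial-run a bench-mounted polisher after a wheel change

TASK

A new buffing wheel has just been fitted to the small cordless polisher clamped in the bench stand, and it needs its trial run before the tea trays are polished on it. Flip the lock-off lever in the paddle switch forward, towards the wheel, squeeze the paddle fully home against the tool's body and keep it there for at least two seconds, then let go completely so that the paddle comes back out and the lever drops back to its locked place. Keep off the wheel and leave everything else on the bench where it is.

Things in the scene. Friction and masses are not known exactly. Their poses are not given: they have to be found in the camera images.
- stand: Dark steel bench stand, bolted down, that holds the polisher level and does not give. Origin on the bench top under the tool's axis. Its axes are the tool's: +y forward to the wheel end, +x to the side with paddle and wheel, +z up. 'In S' below means (x, y, z) in this frame, mm. Base plate 120 x 250 x 10; neck clamp at y 59 to 81, top z 160; rear post y -117 to -91, top z 98; free between them.
- grip_mid (a point): Centre of the squeeze, at (4, -10, 130) in S, same axes as the stand. The grip is a grey box-shaped handle, x -20 to 17, y -77 to 55, z 109 to 151 in S; its bare back (x = -20) is what the paddle is squeezed against. Gear case ahead (y 84 to 130, top z 152), black battery behind (y -144 to -92, top z 163). Air is free above and at both sides; things on the bench around are at most 95 tall.
- paddle_face (a point): Point on the outer face of the black paddle on the grip's +x side. The paddle is 26 high (z 117 to 143), 110 long, hinged at its rear on a vertical axis at (21, -67) in S; its free front end is at y 38. This point is 57 ahead of the hinge, at x = 35 with the paddle out, 28 with it home (grip and paddle here measure 55 and 48 across).
- paddle (a joint): Angle of the paddle, rad: 0 = out (sprung out), grows as it is pressed towards the grip, 0.125 = fully home. Pressed at its middle it takes about 5 N to start and 10 N to hold home. With the lock-off lever not flipped it stops at 0.01 to 0.02: do not force it.
- lock_tip (a point): End of the lock-off lever, at mid-height. The lever is a plain steel tab, 16 high (z 122 to 138), 4 thick, set in the paddle on a vertical pivot at (35, 4) in S (paddle out). At rest it stands square out of the paddle, its end 19 from the pivot, 17 beyond the paddle's face, at (54, 1). Flipped forward, its end goes towards +y and folds down along the paddle.
- lock_off (a joint): Angle of the lever, rad: 0 = at rest, locked, a hard stop (sprung to it; 0.5 to 1.5 N at its end flips it), grows forward, 1.2 = stop. Beyond 0.6 the paddle is free. It springs back if let go, so hold it forward until the paddle has started in: a finger sliding forward along the paddle, then squeezing, does both. With the paddle home it stays forward; paddle out and untouched, it drops back to 0.
- wheel: Dark red-brown buffing wheel, 76 in diameter, 12 thick, upright at the tool's front end, with a thin steel guard (radius 45, 26 wide) round the half that faces the grip. Origin at its centre, (38, 108, 130) in S; its axis lies along the stand's x. Not to be touched.
- tray_mid (a point): Leave alone: empty tea tray, wooden rim, steel floor, 160 x 220 x 36; point at its centre, 18 up.
- tin_mid (a point): Leave alone: plain steel tea tin, 68 in diameter, 95 tall; point at its centre.
- cup_mid (a point): Leave alone: blue-glazed cup, 72 in diameter, 70 tall; point at its centre.
- spare_wheel_mid (a point): Leave alone: spare wheel lying flat, 76 in diameter, 12 thick; point at its centre.
- spanner_mid (a point): Leave alone: steel spanner lying flat, 140 long; point near its middle.
- brush_mid (a point): Leave alone: bench brush lying flat, 170 long; point near its middle.
- scoop_mid (a point): Leave alone: steel tea scoop with a wooden handle, about 155 long, 22 high; point near its middle.

How it is judged:
By the outcome, as a careful person would: the job done as asked, in the order asked, and still so for the second after the job is handed in, with the robot touching nothing.
It also fails if it takes over 38 s, if anything falls off the work surface, if the arm or the gripper's body presses on something with over 40 N, if the wrist force passes 120 N, or if a joint passes its speed limit or range.

ROBOT

A 6-joint arm with a two-finger parallel gripper is mounted at the origin on the work surface. World frame = base frame: x ahead of the robot, y to its left, z up, the work surface at z = 0. Lengths are in m, angles in degrees, forces in N, time in s.
With the tool pointing down it reaches from about 0.375 to 0.9 m from the base axis. Payload 3.1 kg.
Tool frame: the origin (TCP) lies at the very end of the fingers, on their centre line; the grasp point (between the pads) lies 19 mm behind it (grasp_offset is the distance from the TCP to the grasp point, in m); z points along the fingers, y is the direction in which the jaws open and shut (so a half turn about z gives the same grasp; the last joint's range is limited). The gripper opens to 87 mm and grips with 3 to 60 N. Pads are 19 mm wide; open, the fingers measure 117 mm over their backs; the gripper's body (75 mm by 190 mm) begins 51 mm behind the grasp point.
Start: joints at [-84.425, 30.224, 82.088, -0, 67.689, -10.227], TCP at [0.17, -0.601, 0.223] pointing down, gripper open.
Joint ranges: [-176.69, 176.69], [-43.24, 126.21], [12.49, 139.97], [-82, 262], [0, 151.66], [-163.58, 163.58]. Speed limits (degrees/s): [159.86, 159.86, 180, 180, 180, 180].

INTERFACE

Orientations are given as a 3x3 rotation matrix whose columns are the frame's x, y, z axes.
In Python, from rig import * gives the robot as it stands. The module is installed in compiled form; this text tells all that it offers.
- The arm moves only by the tool play_rows, never from a script. Its argument "plan" is a list that holds one entry, the list of rows, each a list of 7 numbers: the shift along the world's x, y, z each as a share of 5 cm, from -1 to 1, then the turn, a rotation vector about the world's x, y, z each as a share of pi rad, from -1 to 1, then the gripper's target within -1 to 1 (fully open at 1, half-way at 0, shut at -1). A call has 1 to 12 rows; each row shifts and turns the commanded pose from where the row before left it; what a row does not reach is not made up. A row lasts 1/10 s, in which the tool goes at most 50 mm and 8.59 degrees, less where a joint would pass 70% of its speed; a pose out of reach is approached as far as the arm can. A call with a number of a shift or a turn outside -1 to 1 is refused whole. A call with a gripper value outside its range is refused whole. The fingers move at their own pace and stop on an object; the grip force is fixed at half the most. Time passes only in rows, so rows that do not move let the fingers close. It gives the time, the measured TCP pose, the force and the opening at its end, in the units of the state.
- read_state(): the state, without advancing time (a new reading comes with each control period).
- capture(name): name is "scene" or "top" or "wrist"; returns the picture (384x512x3 uint8, red, green, blue); there is no depth.
- camera_params(name): a dict with "intrinsics" (3x3 intrinsics, pixels), "R" (3x3) and "t" (3): a world point X has camera coordinates R X + t; the wrist camera has in their place "mount" (4x4, takes a point from camera to tool coordinates, whose origin is the TCP and whose axes are the flange's). Camera axes: x right, y down, z forward; pixel columns grow to the right and rows downward; lengths in m; the calibration is good to about 2 mm. A picture is of the moment at which its call begins: read the wrist's pose just before it. camera_params takes no time and is no camera call.
- hand_in(): hands the job in, once; it reports no verdict.
The state is a dict: "time_s": time; "joint_positions": joint angles; "qvel": joint speeds; "tau": joint torques, N m; "position": TCP position; "tcp_rot": TCP orientation; "force": force on the tool from outside, world axes, zero at the start; "moment": the same for the moment, N m; "opening": opening from 0.0 (shut) to 1.0 (fully open).
Only numpy, scipy, OpenCV 4.12 (cv2) and the standard library are available. Lean on these libraries where they do the work, as an engineer would, in place of code of your own. Each camera call takes 0.05 s, during which the arm holds its last target. There are 200 camera calls.

## Working session

There is one attempt and no reset: what is moved stays moved. The work goes in short steps, Python scripts to look and compute and a tool call to move; the robot and the scene stay as the last step left them, time stands still between calls to the robot, and variables do not carry over. Pictures are saved under pics/ and viewed, about 8 in all and at most 12, crops included, and the job is handed in when it is done.

Besides the shell and the picture viewer there is one more tool, called after "Request:" as name(argument=value, ...) on one line, values as JSON. play_rows: Moves the arm, as the interface text tells. Its arguments: {"type":"object","properties":{"plan":{"type":"array"}},"required":["plan"]}

```bash
mkdir -p pics
python3 - <<'E'
from rig import *
import cv2,json
s=read_state();print(s)
for n in("top","scene"):
    im=capture(n);cv2.imwrite(f"pics/{n}0.png",cv2.cvtColor(im,cv2.COLOR_RGB2BGR));print(n,camera_params(n))
print(camera_params("wrist"))
E
```

```text
{'time_s': 0.0, 'joint_positions': array([-8.44255436e+01,  3.02799873e+01,  8.21568944e+01, -1.39948902e-03,
        6.76898021e+01, -1.02271330e+01]), 'qvel': array([ 0.01233038,  0.03980026,  0.02887911, -0.05727509, -0.04241693,
       -0.07094652]), 'tau': array([-2.45058854e-04, -4.40041816e+01, -1.76590562e+01,  6.31620898e-02,
        5.82358148e-02, -1.62727706e-04]), 'position': array([ 0.17014177, -0.60062303,  0.22155788]), 'tcp_rot': array([[ 9.62207952e-01,  2.72315626e-01, -2.37269858e-04],
       [ 2.72315478e-01, -9.62205512e-01,  2.19839705e-03],
       [ 3.70355504e-04, -2.17992738e-03, -9.99997555e-01]]), 'force': array([-0.29248586,  0.23029763, -0.04345401]), 'moment': array([ 0.03729672, -0.00488123, -0.02936748]), 'opening': 1.0023838151349886}
top {'intrinsics': array([[448.95888899,   0.        , 249.12121626],
       [  0.        , 448.95888899, 190.93970345],
       [  0.        ,   0.        ,   1.        ]]), 'R': array([[ 0.01955831, -0.99977398,  0.00833414],
       [-0.98199785, -0.02077562, -0.18774612],
       [ 0.18787683, -0.00451211, -0.98218223]
[... 254 characters left out ...]
,  0.69491901,  0.02158852],
       [ 0.48967831, -0.48394949, -0.72526412],
       [-0.49355206,  0.53186508, -0.68813218]]), 't': array([-0.43201074, -0.15088426,  1.71342861])}
{'intrinsics': array([[312.26130967,   0.        , 255.16703577],
       [  0.        , 312.26130967, 193.62113994],
       [  0.        ,   0.        ,   1.        ]]), 'mount': array([[ 9.29809604e-04, -9.65726276e-01, -2.59560968e-01,
         7.04475164e-02],
       [ 9.99999424e-01,  1.03719383e-03, -2.76760654e-04,
        -1.70118090e-04],
       [ 5.36490070e-04, -2.59560561e-01,  9.65726683e-01,
        -1.61875745e-01],
       [ 0.00000000e+00,  0.00000000e+00,  0.00000000e+00,
         1.00000000e+00]])}
```

View pics/top0.png

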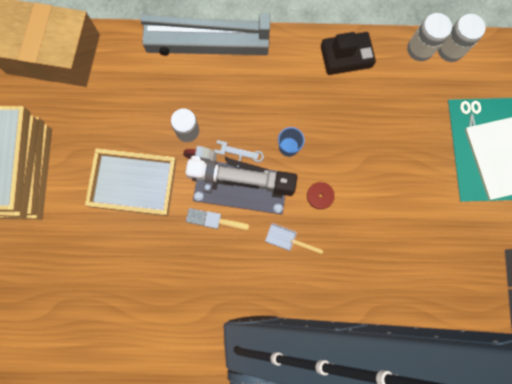

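View pics/scene0.png

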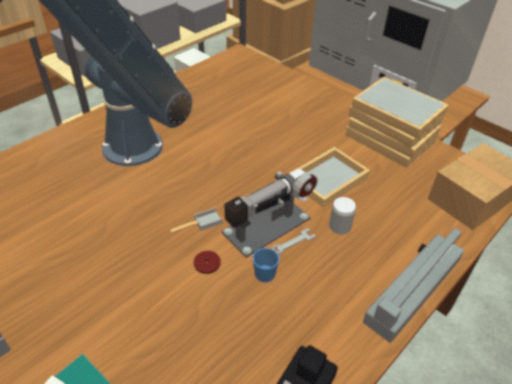

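The top view shows the wheel at about (190,155), the battery at about (285,183) and the base plate between them. So S +y is roughly world +y, and the paddle is on the far (+x) side. The next step is a rough pose from colour and plane rays.

```bash
cat > h.py <<'E'
import numpy as np,cv2
from rig import *
def cam(n,st=None):
    c=camera_params(n);K=c["intrinsics"]
    if n!="wrist":
        R,t=c["R"],c["t"];return K,R,t
    M=c["mount"];T=np.eye(4);T[:3,:3]=st["tcp_rot"];T[:3,3]=st["position"];W=np.linalg.inv(T@M)
    return K,W[:3,:3],W[:3,3]
def ray(c,uv):
    K,R,t=c;return -R.T@t,R.T@np.linalg.solve(K,np.r_[uv,1.])
def onz(c,uv,z):
    o,d=ray(c,uv);return o+d*(z-o[2])/d[2]
def proj(c,X):
    K,R,t=c;p=K@(R@np.asarray(X)+t);return p[:2]/p[2]
def StoW(p,o,a):
    p=np.asarray(p)/1000;return np.array([o[0]+p[0]*np.cos(a)-p[1]*np.sin(a),o[1]+p[0]*np.sin(a)+p[1]*np.cos(a),p[2]])
E
python3 - <<'E'
from h import *
im=cv2.imread("pics/top0.png");c=cam("top")
for z,p in((.163,(285,183)),(.13,(240,172)),(.175,(190,155)),(.01,(194,197)),(.01,(281,211))):print(p,onz(c,p,z))
cv2.imwrite("pics/top_c.png",cv2.resize(im[130:230,165:305],None,fx=5.7,fy=5.7,interpolation=cv2.INTER_CUBIC))
E
```

```text
(285, 183) [ 0.5726039  -0.04913572  0.163     ]
(240, 172) [0.60528825 0.06075436 0.13      ]
(190, 155) [0.63421934 0.18159333 0.175     ]
(194, 197) [0.56038723 0.18731271 0.01      ]
(281, 211) [ 0.52657226 -0.05170412  0.01      ]
```

View pics/top_c.png

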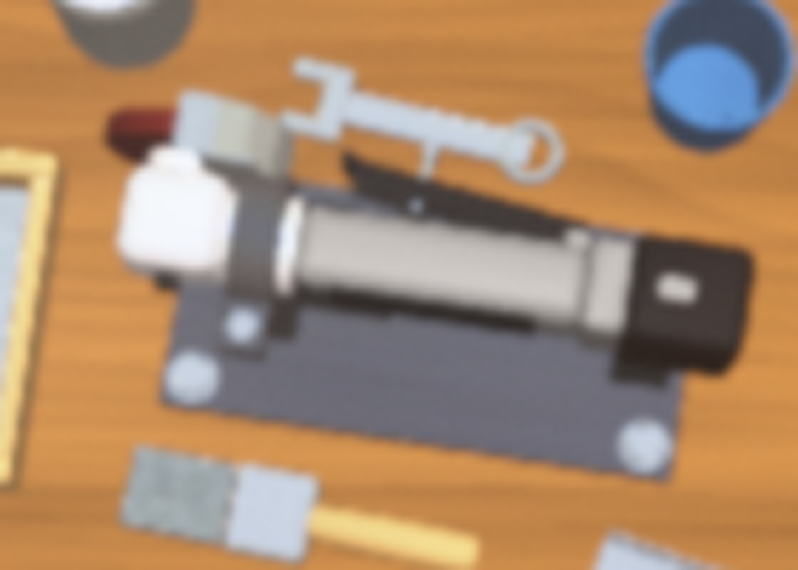

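Request:
play_rows(plan=[[[0.48, 0.72, 0.09, 0, 0, 0.0205, 1], [0.48, 0.72, 0.09, 0, 0, 0.0205, 1], [0.48, 0.72, 0.09, 0, 0, 0.0205, 1], [0.48, 0.72, 0.09, 0, 0, 0.0205, 1], [0.48, 0.72, 0.09, 0, 0, 0.0205, 1], [0.48, 0.72, 0.09, 0, 0, 0.0205, 1], [0.48, 0.72, 0.09, 0, 0, 0.0205, 1], [0.48, 0.72, 0.09, 0, 0, 0.0205, 1], [0.48, 0.72, 0.09, 0, 0, 0.0205, 1], [0.48, 0.72, 0.09, 0, 0, 0.0205, 1], [0.48, 0.72, 0.09, 0, 0, 0.0205, 1], [0.48, 0.72, 0.09, 0, 0, 0.0205, 1]]])

```text
time_s: 1.3
position: [0.4587, -0.1676, 0.2765]
tcp_rot: [[0.497, 0.868, -0.0], [0.868, -0.497, 0.0], [-0.0, -0.001, -1.0]]
force: [0.6, -1.0, 0.7]
opening: 0.998
```

Request:
play_rows(plan=[[[0.48, 0.72, 0.09, 0, 0, 0.0205, 1], [0.48, 0.72, 0.09, 0, 0, 0.0205, 1], [0.48, 0.72, 0.09, 0, 0, 0.0205, 1], [0.48, 0.72, 0.09, 0, 0, 0.0205, 1], [0.48, 0.72, 0.09, 0, 0, 0.0205, 1], [0.48, 0.72, 0.09, 0, 0, 0.0205, 1], [0, 0, 0, 0, 0, 0, 1], [0, 0, 0, 0, 0, 0, 1], [0, 0, 0, 0, 0, 0, 1]]])

```text
time_s: 2.2
position: [0.6013, 0.046, 0.3029]
tcp_rot: [[0.136, 0.991, -0.002], [0.991, -0.136, -0.0], [-0.001, -0.002, -1.0]]
force: [-0.3, -0.0, -0.3]
opening: 0.999
```

Run:
```python
from h import *
import pickle
s=read_state();im=capture("wrist");pickle.dump(s,open("s1.pkl","wb"));print(s["position"],s["tcp_rot"],s["force"])
cv2.imwrite("pics/w1.png",im[:,:,::-1])
cv2.imwrite("pics/w1b.png",cv2.resize(im[:,:,::-1],None,fx=1.55,fy=1.55,interpolation=cv2.INTER_CUBIC))
```

```text
[0.60127299 0.04602363 0.30287615] [[ 1.36168489e-01  9.90683672e-01 -2.00133934e-03]
 [ 9.90685535e-01 -1.36169332e-01 -2.90886874e-04]
 [-5.60697918e-04 -1.94308831e-03 -9.99997955e-01]] [-0.32105819 -0.0077544  -0.31848422]
```

View pics/w1b.png

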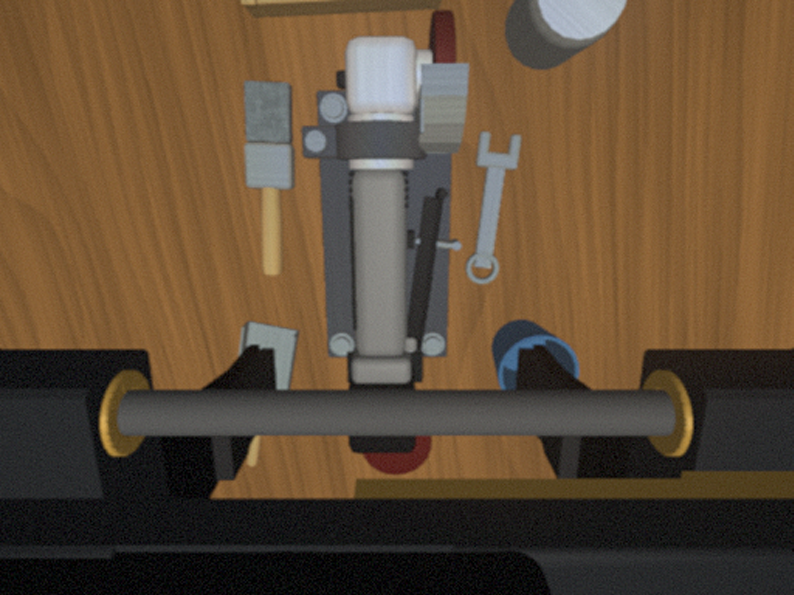

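The wrist view shows the grip at u 357–409, the lever tip at about (459,245), the paddle's front end at about (442,192), and the neck clamp at v 122–160. An enlarged crop will give me exact pixels.

Run:
```python
import cv2
im=cv2.imread("pics/w1.png")[65:240,190:310]  
cv2.imwrite("pics/w1c.png",cv2.resize(im,None,fx=3.4,fy=3.4,interpolation=cv2.INTER_CUBIC))
```

```text
(no output)
```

View pics/w1c.png

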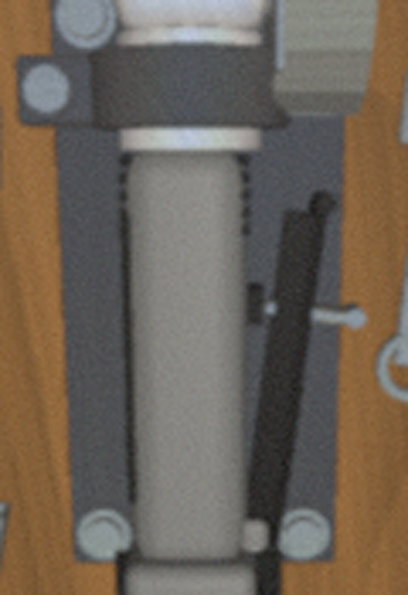

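Run:
```python
from h import *
import pickle
from scipy.optimize import least_squares
s=pickle.load(open("s1.pkl","rb"));c=cam("wrist",s)
F=[((365,317),(54,1,138)),((75,560),(-60,-125,10)),((332,560),(60,-125,10)),
((180,125),(None,59,160)),((180,153),(None,55,147)),((188,300),(-1.5,None,151)),((192,540),(-1.5,None,151)),((185,170),(-1.5,None,151)),((320,193),(None,38,143))]
def res(p):
    r=[]
    for q,S in F:
        w=onz(c,(190+q[0]/3.4,65+q[1]/3.4),S[2]/1000)
        d=w[:2]-p[:2];ca,sa=np.cos(p[2]),np.sin(p[2])
        l=np.array([d[0]*ca+d[1]*sa,-d[0]*sa+d[1]*ca])*1000
        r+=[l[i]-S[i] for i in(0,1) if S[i] is not None]
    return np.array(r)
f=least_squares(res,[.6,.05,-.12],x_scale=[.01,.01,.01],loss="soft_l1");p=f.x
print(p,np.degrees(p[2]));print(res(p).round(1))
np.save("pose.npy",p)
# cross-check with the top camera
ct=cam("top")
for q,S in (((163,404),(-60,125,10)),((668,480),(-60,-125,10)),((433,147),(54,1,138)),((345,155),(46,38,143))):
    print(np.array([165+q[0]/5.7,130+q[1]/5.7]).round(1),proj(ct,StoW(S,p,p[2])).round(1))
for P in((4,-25,111),(4,-10,111),(4,5,111)):print(P,StoW(P,p,p[2]).round(4))
```

```text
[ 0.59414988  0.06485169 -0.12578273] -7.206819717552001
[-0.8  2.4  0.2 -1.6 -2.2 -2.7  1.4 -2.1  0.6  0.5  0.4  3.1]
[193.6 200.9] [190.5 200.6]
[282.2 214.2] [281.  213.8]
[241.  155.8] [241.  154.7]
[225.5 157.2] [225.8 155.1]
(4, -25, 111) [0.595  0.0395 0.111 ]
(4, -10, 111) [0.5969 0.0544 0.111 ]
(4, 5, 111) [0.5987 0.0693 0.111 ]
```

Request:
play_rows(plan=[[[-0.034, -0.048, -0.69, 0, 0, 0.001, 1], [-0.034, -0.048, -0.69, 0, 0, 0.001, 1], [-0.034, -0.048, -0.69, 0, 0, 0.001, 1], [-0.034, -0.048, -0.69, 0, 0, 0.0005, 1], [0, 0, 0, 0, 0, 0, 1], [0, 0, 0, 0, 0, 0, 1], [0, 0, 0, 0, 0, 0, 1]]])

```text
time_s: 2.95
position: [0.597, 0.0364, 0.1677]
tcp_rot: [[0.125, 0.992, 0.004], [0.992, -0.125, -0.0], [0.0, 0.004, -1.0]]
force: [0.4, -0.5, -0.1]
opening: 0.999
```

Run:
```python
from h import *
import pickle
s=read_state();im=capture("wrist");pickle.dump(s,open("s2.pkl","wb"));p=np.load("pose.npy")
print(s["position"],s["tcp_rot"][:,1],s["force"])
c=cam("wrist",s)
for S in((54,1,138),(46,38,143),(54,1,130),(-20,-10,151),(17,-10,151),(17,55,151),(-20,55,151)):print(S,(1.55*proj(c,StoW(S,p,p[2]))).round(1))
cv2.imwrite("pics/w2.png",im[:,:,::-1])
cv2.imwrite("pics/w2b.png",cv2.resize(im[:,:,::-1],None,fx=1.55,fy=1.55,interpolation=cv2.INTER_CUBIC))
```

```text
[0.59698844 0.03637347 0.16769144] [ 0.99210163 -0.12536956  0.00410136] [ 0.40423159 -0.52490947 -0.10834116]
(54, 1, 138) [513.7 277.5]
(46, 38, 143) [501.9 184. ]
(54, 1, 130) [509.1 273.5]
(-20, -10, 151) [327.7 312.7]
(17, -10, 151) [423.9 312.7]
(17, 55, 151) [426.9 134.6]
(-20, 55, 151) [321.1 134.4]
```

View pics/w2b.png

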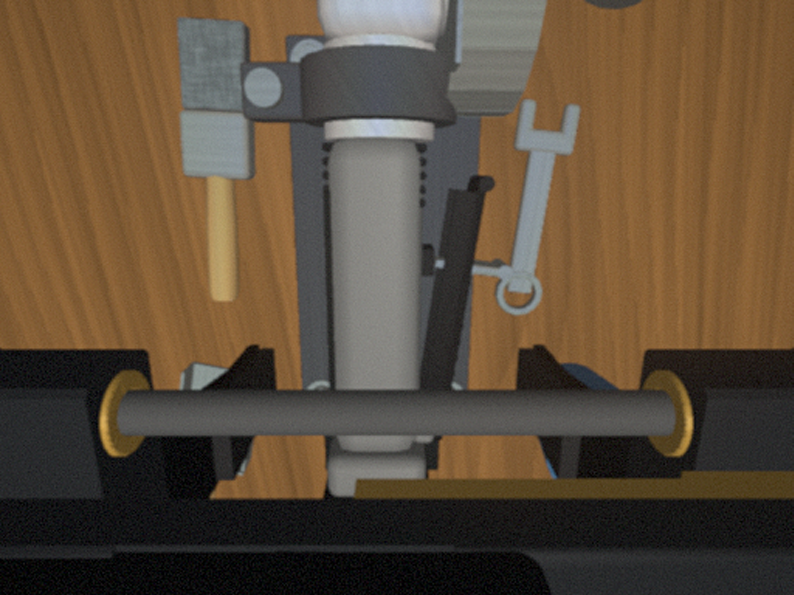

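The grip's centre line lands on the prediction (u 376). The lever tip, at about (515,268), is within 3 mm of where I expected it. I'll descend behind the lever.

Request:
play_rows(plan=[[[-0.048, 0.006, 0, 0, 0, 0, 1], [0, 0, -0.283, 0, 0, 0, 1], [0, 0, -0.283, 0, 0, 0, 1], [0, 0, -0.283, 0, 0, 0, 1], [0, 0, -0.283, 0, 0, 0, 1], [0, 0, 0, 0, 0, 0, 0.8], [0, 0, 0, 0, 0, 0, 0.8], [0, 0, 0, 0, 0, 0, 0.8]]])

```text
time_s: 3.8
position: [0.5936, 0.0373, 0.1095]
tcp_rot: [[0.124, 0.992, 0.001], [0.992, -0.124, -0.0], [0.0, 0.001, -1.0]]
force: [0.5, 0.5, 0.3]
opening: 0.907
```

```bash
cat > st.py <<'E'
from h import *
import sys
s=read_state();p=np.load("pose.npy");d=s["position"][:2]-p[:2];ca,sa=np.cos(p[2]),np.sin(p[2])
print(s["time_s"],"S mm",(1000*np.array([d[0]*ca+d[1]*sa,-d[0]*sa+d[1]*ca,s["position"][2]])).round(1),"F_S",np.r_[s["force"][0]*ca+s["force"][1]*sa,-s["force"][0]*sa+s["force"][1]*ca,s["force"][2]].round(1),"open mm",s["opening"]*87,"M",s["moment"].round(2))
if len(sys.argv)>1: cv2.imwrite(f"pics/{sys.argv[1]}.png",cv2.resize(capture("wrist")[60:300,130:400,::-1],None,fx=2.2,fy=2.2,interpolation=cv2.INTER_CUBIC))
E
python3 st.py
```

```text
3.8 S mm [  2.9 -27.4 109.5] F_S [0.4 0.5 0.3] open mm 78.93727351754876 M [-0.04 -0.09  0.  ]
```

Request:
play_rows(plan=[[[0.012, 0.08, 0, 0, 0, 0, 0.8], [0.012, 0.08, 0, 0, 0, 0, 0.8], [0.012, 0.08, 0, 0, 0, 0, 0.8], [0.012, 0.08, 0, 0, 0, 0, 0.8], [0.012, 0.08, 0, 0, 0, 0, 0.8], [0.012, 0.08, 0, 0, 0, 0, 0.8], [0.012, 0.08, 0, 0, 0, 0, 0.8], [0.012, 0.08, 0, 0, 0, 0, 0.8], [0, 0, 0, 0, 0, 0, 0.8], [0, 0, 0, 0, 0, 0, 0.8]]])

```text
time_s: 4.8
position: [0.5985, 0.0695, 0.109]
tcp_rot: [[0.124, 0.992, 0.001], [0.992, -0.124, 0.0], [0.0, 0.001, -1.0]]
force: [1.6, -0.7, 0.1]
opening: 0.896
```

```bash
python3 st.py w3
```

```text
4.8 S mm [  3.7   5.2 109. ] F_S [ 1.7 -0.5  0.1] open mm 77.98466776100807 M [-0.21 -0.33 -0.05]
```

View pics/w3.png

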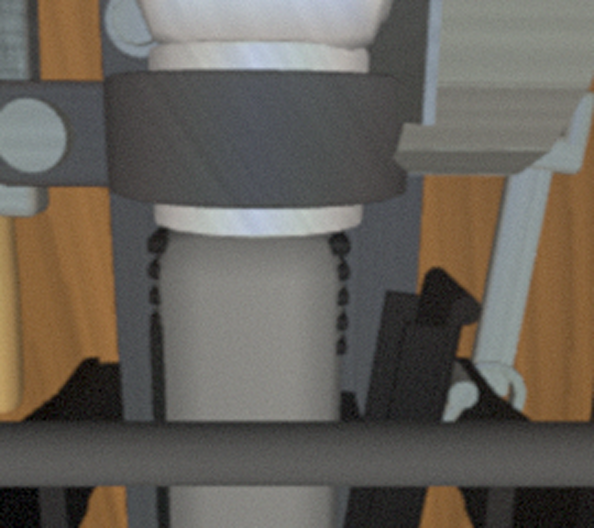

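The lever's end is visible at (463,395), folded forward along the paddle by the finger, and the forces are small. I'll squeeze in steps.

Request:
play_rows(plan=[[[0, 0, 0, 0, 0, 0, 0.6], [0, 0, 0, 0, 0, 0, 0.5], [0, 0, 0, 0, 0, 0, 0.4], [0, 0, 0, 0, 0, 0, 0.35], [0, 0, 0, 0, 0, 0, 0.3], [0, 0, 0, 0, 0, 0, 0.3]]])

```text
time_s: 5.45
position: [0.6002, 0.0695, 0.1096]
tcp_rot: [[0.125, 0.992, 0.005], [0.992, -0.125, 0.0], [0.001, 0.005, -1.0]]
force: [5.7, 1.6, -1.4]
opening: 0.655
```

```bash
python3 st.py
```

```text
5.45 S mm [  5.4   5.3 109.6] F_S [ 5.4  2.3 -1.4] open mm 57.01334166779577 M [ 0.05 -1.04 -0.01]
```

Request:
play_rows(plan=[[[0, 0, 0, 0, 0, 0, 0.25], [0, 0, 0, 0, 0, 0, 0.2], [0, 0, 0, 0, 0, 0, 0.15], [0, 0, 0, 0, 0, 0, 0.1], [0, 0, 0, 0, 0, 0, 0.0], [0, 0, 0, 0, 0, 0, 0.0]]])

```text
time_s: 6.05
position: [0.5992, 0.0698, 0.1096]
tcp_rot: [[0.124, 0.992, 0.003], [0.992, -0.124, 0.001], [0.001, 0.003, -1.0]]
force: [5.9, 1.4, -0.4]
opening: 0.572
```

```bash
python3 st.py w4
```

```text
6.05 S mm [  4.4   5.5 109.6] F_S [ 5.6  2.2 -0.4] open mm 49.73016674065173 M [ 0.23 -0.76  0.06]
```

View pics/w4.png

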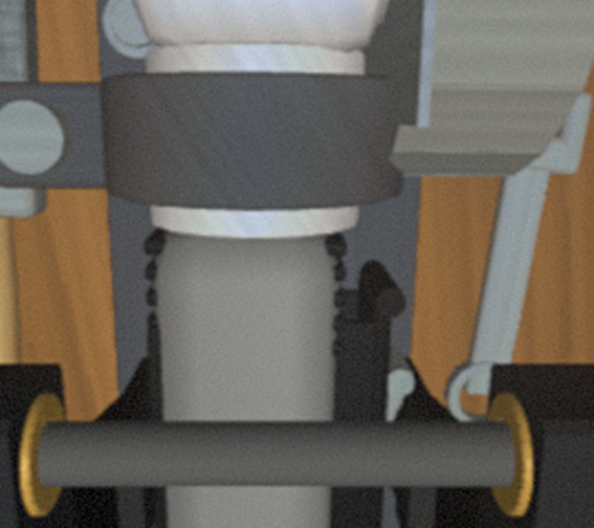

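The paddle now lies parallel against the grip and the lever is still forward at (400,383). Now the hold with a firm squeeze.

Request:
play_rows(plan=[[[0, 0, 0, 0, 0, 0, -0.3], [0, 0, 0, 0, 0, 0, -0.3], [0, 0, 0, 0, 0, 0, -0.3], [0, 0, 0, 0, 0, 0, -0.3]]])

```text
time_s: 6.5
position: [0.5993, 0.0698, 0.1096]
tcp_rot: [[0.125, 0.992, 0.003], [0.992, -0.125, 0.001], [0.001, 0.003, -1.0]]
force: [5.5, 1.8, 0.2]
opening: 0.566
```

```bash
python3 st.py w5
```

```text
6.5 S mm [  4.4   5.5 109.6] F_S [5.3 2.4 0.2] open mm 49.20656097684895 M [ 0.21 -0.68  0.01]
```

View pics/w5.png

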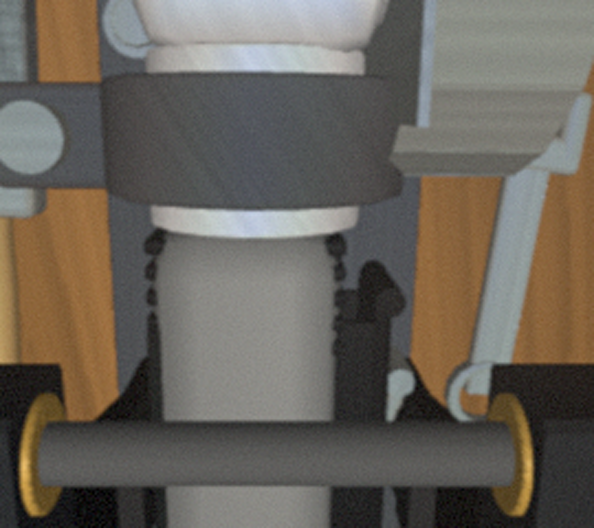

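The opening has settled at 49 mm and the picture hasn't changed, so the paddle is home. I'll hold it for about 3 s more.

Request:
play_rows(plan=[[[0, 0, 0, 0, 0, 0, -0.4], [0, 0, 0, 0, 0, 0, -0.4], [0, 0, 0, 0, 0, 0, -0.4], [0, 0, 0, 0, 0, 0, -0.4], [0, 0, 0, 0, 0, 0, -0.4], [0, 0, 0, 0, 0, 0, -0.4], [0, 0, 0, 0, 0, 0, -0.4], [0, 0, 0, 0, 0, 0, -0.4], [0, 0, 0, 0, 0, 0, -0.4], [0, 0, 0, 0, 0, 0, -0.4], [0, 0, 0, 0, 0, 0, -0.4], [0, 0, 0, 0, 0, 0, -0.4]]])

```text
time_s: 7.75
position: [0.5992, 0.0697, 0.1096]
tcp_rot: [[0.125, 0.992, 0.003], [0.992, -0.125, 0.001], [0.001, 0.003, -1.0]]
force: [4.7, 1.3, 1.6]
opening: 0.569
```

Request:
play_rows(plan=[[[0, 0, 0, 0, 0, 0, -0.4], [0, 0, 0, 0, 0, 0, -0.4], [0, 0, 0, 0, 0, 0, -0.4], [0, 0, 0, 0, 0, 0, -0.4], [0, 0, 0, 0, 0, 0, -0.4], [0, 0, 0, 0, 0, 0, -0.4], [0, 0, 0, 0, 0, 0, -0.4], [0, 0, 0, 0, 0, 0, -0.4], [0, 0, 0, 0, 0, 0, -0.4], [0, 0, 0, 0, 0, 0, -0.4], [0, 0, 0, 0, 0, 0, -0.4], [0, 0, 0, 0, 0, 0, -0.4]]])

```text
time_s: 8.95
position: [0.5992, 0.0698, 0.1096]
tcp_rot: [[0.124, 0.992, 0.003], [0.992, -0.124, 0.001], [0.001, 0.003, -1.0]]
force: [4.4, 1.4, 0.4]
opening: 0.565
```

Request:
play_rows(plan=[[[0, 0, 0, 0, 0, 0, -0.4], [0, 0, 0, 0, 0, 0, -0.4], [0, 0, 0, 0, 0, 0, -0.4], [0, 0, 0, 0, 0, 0, -0.4], [0, 0, 0, 0, 0, 0, -0.4], [0, 0, 0, 0, 0, 0, -0.4], [0, 0, 0, 0, 0, 0, -0.4], [0, 0, 0, 0, 0, 0, -0.4]]])

```text
time_s: 9.75
position: [0.5992, 0.0698, 0.1096]
tcp_rot: [[0.125, 0.992, 0.003], [0.992, -0.125, 0.001], [0.001, 0.003, -1.0]]
force: [4.3, 2.0, -0.1]
opening: 0.565
```

Now release: open fully, slide back the way I came so the lever follows the finger back, then lift.

Request:
play_rows(plan=[[[0, 0, 0, 0, 0, 0, 0.3], [0, 0, 0, 0, 0, 0, 0.8], [0, 0, 0, 0, 0, 0, 1], [0, 0, 0, 0, 0, 0, 1], [0, 0, 0, 0, 0, 0, 1], [0, 0, 0, 0, 0, 0, 1]]])

```text
time_s: 10.35
position: [0.596, 0.0694, 0.1085]
tcp_rot: [[0.125, 0.992, -0.004], [0.992, -0.125, 0.0], [-0.0, -0.004, -1.0]]
force: [0.3, -3.4, 0.8]
opening: 0.972
```

Request:
play_rows(plan=[[[-0.012, -0.1, 0, 0, 0, 0, 1], [-0.012, -0.1, 0, 0, 0, 0, 1], [-0.012, -0.1, 0, 0, 0, 0, 1], [-0.012, -0.1, 0, 0, 0, 0, 1], [-0.012, -0.1, 0, 0, 0, 0, 1], [-0.012, -0.1, 0, 0, 0, 0, 1], [-0.012, -0.1, 0, 0, 0, 0, 1], [0, 0, 0, 0, 0, 0, 1], [0, 0, 0, 0, 0, 0, 1], [0, 0, 0, 0, 0, 0, 1]]])

```text
time_s: 11.35
position: [0.5936, 0.0345, 0.109]
tcp_rot: [[0.124, 0.992, -0.0], [0.992, -0.124, 0.0], [0.0, -0.0, -1.0]]
force: [0.3, -0.4, 0.6]
opening: 0.999
```

```bash
python3 st.py
```

```text
11.35 S mm [  3.3 -30.2 109. ] F_S [ 0.4 -0.4  0.6] open mm 86.92156101031853 M [-0.08 -0.06 -0.02]
```

Request:
play_rows(plan=[[[0, 0, 0.3, 0, 0, 0, 1], [0, 0, 0.6, 0, 0, 0, 1], [0, 0, 0.7, 0, 0, 0, 1], [0, 0, 0.7, 0, 0, 0, 1], [0, 0, 0.7, 0, 0, 0, 1], [0, 0, 0.7, 0, 0, 0, 1], [0, 0, 0.2, 0, 0, 0, 1], [0, 0, 0, 0, 0, 0, 1], [0, 0, 0, 0, 0, 0, 1], [0, 0, 0, 0, 0, 0, 1]]])

```text
time_s: 12.35
position: [0.5924, 0.0345, 0.3017]
tcp_rot: [[0.124, 0.992, -0.004], [0.992, -0.124, 0.001], [-0.0, -0.004, -1.0]]
force: [-0.2, 0.5, -0.5]
opening: 1.001
```

```bash
python3 st.py w6
python3 - <<'E'
from h import *
im=capture("top")[:,:,::-1];o=cv2.imread("pics/top0.png");d=cv2.absdiff(np.ascontiguousarray(im),o).max(2)
print("top diff px outside tool:",[(cv2.boundingRect(k)) for k in cv2.findContours((d>60).astype("uint8"),0,2)[0] if cv2.contourArea(k)>8])
E
```

```text
12.35 S mm [  2.  -30.3 301.7] F_S [-0.3  0.5 -0.5] open mm 87.04446077968842 M [-0.01 -0.11  0.03]
top diff px outside tool: [(264, 315, 248, 69), (264, 197, 9, 7), (0, 192, 281, 192), (205, 184, 6, 7), (268, 173, 7, 15), (213, 165, 54, 20), (197, 160, 9, 17), (272, 142, 16, 56), (282, 139, 7, 11), (281, 130, 9, 9), (202, 71, 96, 101)]
```

View pics/w6.png

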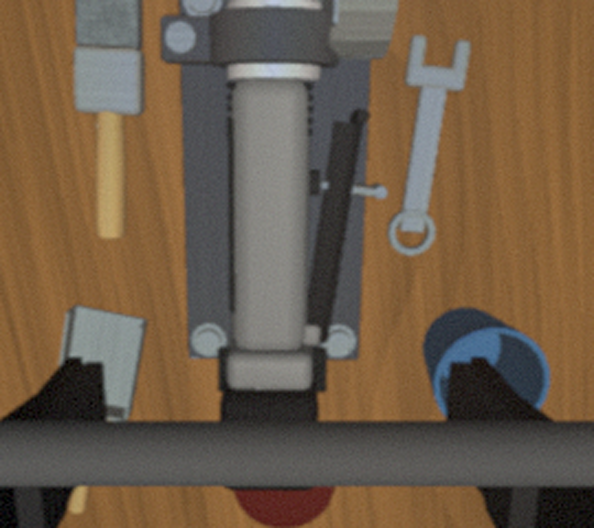

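The paddle is back out, the lever stands square again with its tip at (380,191), and the surroundings haven't moved. Handing in.

```bash
python3 -c "
from rig import *
print(hand_in())"
```

```text
the job is handed in; nothing more can be done
None
```

The trial run is done and handed in at about 12.4 s of the 38 s allowed. I flipped the lock-off lever forward with a finger, squeezed the paddle home and held it for about 3.7 s. I then opened fully, slid back so the lever could return, and lifted clear.

**Squeeze:** The opening settled at about 49 mm and stayed there, against the 48 mm expected. That expected figure is for slightly further back on the paddle; I pressed about 15 mm ahead of that point, partly over the folded lever. The picture showed the paddle parallel against the grip. I judged it fully home from that and the steady reading, as the joint angle can't be read directly.

**Release:** The last wrist picture shows the paddle back out and the lever square at its locked place. The robot is clear of everything, with wrist force near zero.

**Surroundings:** The fingers stayed well behind the wheel. In the last wrist picture the spanner, brush, scoop and cup look where they were. My before/after comparison of the top view was inconclusive because the arm hid much of it. The tray and tin were out of the last wrist picture, so I did not recheck those two, but nothing went near them.

**Position fit:** The stand's pose fitted to about 2–3 mm. Single features disagreed by up to 3 mm, which was within the clearances used.

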